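# Ready the soldering stand: hang up the paddle, slide the catch tray under

## Task

A wooden sanding paddle lies across the red catch tray: hang it by its hole on the raked peg of the tool rack and let go. Then slide the red tray along the bench, without lifting or tipping it, until it is centred under the block of the soldering stand. Do not bump the stand, and leave the screwdriver, the roll of tape and the pumice stone where they are.

Things in the scene. Friction and masses are not known exactly. Their poses are not given: they have to be found in the camera images.
- tray: round shallow open tray of red plastic, 130 mm across the rim, 116 mm across the foot, 30 mm high, walls and floor 4 mm thick, loose on the bench, about 180 g. Origin: centre of its underside; z up. It starts to the left or to the right of the soldering stand
- paddle: flat wooden sanding paddle 190 mm long, 6 mm thick, about 80 g, blue abrasive on top of its holeless end. Origin: mid-length, on its underside; x runs along it towards the hole end, z through its thickness. 36 mm wide for x = -95 to 49 mm, 46 mm wide beyond; balances near x = 0. Starts lying level across the tray's rim, underside 30 mm above the bench, hole end pointing roughly away from the robot
- paddle_hole (a point): centre of the paddle's hanging hole (24 mm round hole right through), 72 mm from the paddle's origin along its x, at mid-thickness
- rack: fixed bench-top tool rack: dark wooden foot 130 x 110 x 10 mm with an upright light wooden post 30 mm wide (y), 16 mm thick (x), top 235 mm above the bench. Origin: on the bench under the peg's root; its -x is the post's front, where the one peg is; z up. It stands on the other side of the soldering stand from the tray
- peg_root (a point): where the axis of the round steel peg (8 mm thick) leaves the post's front face, 215 mm above the bench. The peg rises forwards (the rack's -x) at 50 degrees above level
- peg_tip (a point): free end of the peg's axis, 55 mm from the root along the peg
- stand: fixed soldering stand: cream fire-brick block 190 x 190 mm on a dark steel plate; plate's underside 145 mm, block's top 177 mm above the bench. Open below from the left, right and robot's side; its one post (16 mm thick, 40 mm round foot) is on the far side at its x = 112 mm. Origin: on the bench under the block's centre; z up
- screwdriver: bystander: screwdriver with black handle, 170 mm long, lying on the bench between robot and stand; leave it. Origin near the middle of it, on its underside
- tape: bystander: white roll of tape lying flat, 84 mm across, 24 mm high, beyond the stand; leave it. Origin: centre of its underside
- stone: bystander: grey-brown round pumice stone, 76 mm across, 20 mm high, beyond the stand; leave it. Origin: centre of its underside
There are look-alikes about, which are no part of the job. There is more than one size of the paddle; the one meant has the size given above.

How it is judged:
By the outcome, as a careful person would: the job done as asked, in the order asked, and still so for the second after the job is handed in, with the robot touching nothing.
It also fails if it takes over 72 s, if anything falls off the work surface, if the arm or the gripper's body presses on something with over 40 N, if the wrist force passes 120 N, or if a joint passes its speed limit or range.

## Robot

A 6-joint arm with a two-finger parallel gripper is mounted at the origin on the work surface. World frame = base frame: x ahead of the robot, y to its left, z up, the work surface at z = 0. Lengths are in m, angles in rad, forces in N, time in s.
With the tool pointing down it reaches from about 0.3 to 0.875 m from the base axis. Payload 4.2 kg.
Tool frame: the origin (TCP) lies at the very end of the fingers, on their centre line; the grasp point (between the pads) lies 19 mm behind it; z points along the fingers, x is the direction in which the jaws open and shut, and the axes are right-handed (so a half turn about z gives the same grasp; the last joint's range is limited). The gripper opens to 85 mm and grips with 20 to 120 N. Pads are 22 mm wide; open, the fingers measure 114 mm over their backs; the gripper's body (76 mm by 85 mm) begins 54 mm behind the grasp point. The pads swing forward as they close: fully open they stand 13 mm farther back than shut.
Start: joints at [1.183, 0.32, 1.565, -0, 1.257, -0.02], TCP at [0.207, 0.537, 0.231] pointing down, gripper open.
Joint ranges: [-3.11, 3.11], [-0.84, 2.01], [0.21, 2.61], [-1.34, 4.49], [0.05, 2.63], [-2.56, 2.56]. Speed limits (rad/s): [2.57, 2.57, 3.14, 3.14, 3.14, 3.14].

## Interface

Orientations are given as a unit quaternion [x, y, z, w].
In Python, from rig import * gives the robot as it stands. The module is installed in compiled form; this text tells all that it offers.
- The arm moves only by the tool servo_tool, never from a script. Its argument "motion" is a list of rows, each an object with "slide": the shift along the tool's x, y, z in mm, a list of three; "rot": the turn, a rotation vector about the tool's x, y, z in degrees, a list of three. In form: [{"slide": [tx, ty, tz], "rot": [wx, wy, wz]}, ...]. A call has 1 to 20 rows; each row is the pose to reach, as a shift and turn from the pose commanded when the call began, along the tool's axes at that moment; what a row does not reach only later rows make up. A row lasts 1/10 s, in which the tool goes at most 50 mm and 8.59 degrees, less where a joint would pass 70% of its speed; a pose out of reach is approached as far as the arm can. A call with a gripper value outside its range is refused whole. "fingers" is the closure, from 0 (fully open) to 1 (shut), set as the call begins (left out, the last holds). The fingers move at their own pace and stop on an object; the grip force is fixed at half the most. Time passes only in rows, so rows that repeat a pose let the fingers close. It gives the time, the measured TCP pose, the force and the opening at its end, in the units of the state.
- get_obs(): the state, without advancing time (a new reading comes with each control period).
- camera(name): name is "scene" or "side" or "wrist"; returns a dict with "img" (480x640x3 uint8, red, green, blue), "K" (3x3 intrinsics, pixels), "k1" (the pictures are not rectified: a ray, as slopes to the right and down, at radius r is drawn at 1 + k1 r^2 times it, then the intrinsics apply), "position" and "rotation" of the camera in the world; the wrist camera has in their place "hand_eye" (4x4, takes a point from camera to tool coordinates, whose origin is the TCP and whose axes are the tool frame's). Camera axes: x right, y down, z forward; pixel columns grow to the right and rows downward; lengths in m; the calibration is good to about 2 mm. A picture is of the moment at which its call begins: read the wrist's pose just before it. There is no depth.
- sign_off(): hands the job in, once; it reports no verdict.
The state is a dict: "time_s": time; "joint_pos": joint angles; "qvel": joint speeds; "tau": joint torques, N m; "tool_pos": TCP position; "tool_rot": TCP orientation; "force": force on the tool from outside, world axes, zero at the start; "moment": the same for the moment, N m; "grip_width": finger opening in m.
Only numpy, scipy, OpenCV 4.12 (cv2) and the standard library are available. Lean on these libraries where they do the work, as an engineer would, in place of code of your own. Each camera call takes 0.05 s, during which the arm holds its last target. There are 200 camera calls.

## Working session

There is one attempt and no reset: what is moved stays moved. The work goes in short steps, Python scripts to look and compute and a tool call to move; the robot and the scene stay as the last step left them, time stands still between calls to the robot, and variables do not carry over. Pictures are saved under pics/ and viewed, about 8 in all and at most 12, crops included, and the job is handed in when it is done.

Besides the shell and the picture viewer there is one more tool, called after "Emit:" as name(argument=value, ...), one argument or row to a line, values as JSON. servo_tool: Moves the arm, as the interface text tells. Its arguments: {"type":"object","properties":{"motion":{"type":"array","items":{"type":"object","properties":{"slide":{"type":"array","items":{"type":"number"}},"rot":{"type":"array","items":{"type":"number"}}}}},"fingers":{"type":"number"}},"required":["motion"]}

```bash
mkdir -p pics
cat > h.py <<'E'
from rig import *
import numpy as np, cv2
from scipy.spatial.transform import Rotation as R
def grab(name):
    o=get_obs(); c=camera(name)
    if 'hand_eye' in c:
        T=np.eye(4);T[:3,:3]=R.from_quat(o['tool_rot']).as_matrix();T[:3,3]=o['tool_pos']
        T=T@np.array(c['hand_eye']); c['position']=T[:3,3]; c['rotation']=T[:3,:3]
    else:
        r=np.array(c['rotation'],float); c['rotation']=r if r.shape==(3,3) else R.from_quat(r).as_matrix()
    c['position']=np.array(c['position'])
    return c
def ray(c,uv):
    K=np.array(c['K']); uv=np.atleast_2d(uv).astype(float)
    d=np.c_[(uv[:,0]-K[0,2])/K[0,0],(uv[:,1]-K[1,2])/K[1,1]]; s=d.copy()
    for _ in range(20): s=d/(1+c['k1']*(s**2).sum(1,keepdims=True))
    return np.c_[s,np.ones(len(s))]@c['rotation'].T
def plane(c,uv,z):
    d=ray(c,uv); p=c['position']; return p+d*((z-p[2])/d[:,2])[:,None]
def proj(c,P):
    q=(np.atleast_2d(P)-c['position'])@c['rotation']; s=q[:,:2]/q[:,2:]
    s=s*(1+c['k1']*(s**2).sum(1,keepdims=True)); K=np.array(c['K'])
    return np.c_[s[:,0]*K[0,0]+K[0,2],s[:,1]*K[1,1]+K[1,2]]
def tri(c1,uv1,c2,uv2):
    a=ray(c1,uv1)[0];b=ray(c2,uv2)[0];a/=np.linalg.norm(a);b/=np.linalg.norm(b)
    A=np.eye(3)-np.outer(a,a);B=np.eye(3)-np.outer(b,b)
    X=np.linalg.solve(A+B,A@c1['position']+B@c2['position'])
    return X,np.linalg.norm(A@(X-c1['position'])),np.linalg.norm(B@(X-c2['position']))
def save(n,img): cv2.imwrite('pics/'+n+'.png',img[...,::-1])
E
python3 - <<'E'
from h import *
import pickle
for n in ['scene','side','wrist']:
    c=grab(n); save(n+'0',c['img']); pickle.dump(c,open(n+'0.pkl','wb')); print(n,c['position'],c['rotation'][:,2],c['K'][0],c['k1'])
print(get_obs())
E
```

```text
scene [ 1.14507817 -0.70657237  0.88903299] [-0.54340192  0.55475681 -0.63004702] [476.98384386   0.         317.62332995] -0.122828514745979
side [0.47501143 0.79903234 0.77499991] [ 0.06449994 -0.81181956 -0.58033504] [493.12529318   0.         315.26661786] 0.0161629508349358
wrist [0.13824388 0.56308939 0.37250062] [ 0.26573714 -0.10400085 -0.95841932] [408.34392038   0.         323.66220019] 0.012643237119397055
{'time_s': 0.15, 'joint_pos': array([ 1.18300282e+00,  3.20169676e-01,  1.56535105e+00,  1.47115920e-05,
        1.25742171e+00, -1.99916297e-02]), 'qvel': array([ 0.00168597, -0.00294333, -0.00487436,  0.00010032, -0.00085686,
       -0.00092057]), 'tau': array([ 8.58734111e-04, -4.15836668e+01, -2.34346157e+01,  1.93987498e-04,
        5.88308234e-03, -3.60634897e-05]), 'tool_pos': array([0.20661136, 0.53623115, 0.2306798 ]), 'tool_rot': array([ 8.24490390e-01,  5.65875552e-01, -5.67806226e-04,  3.64859683e-04]), 'force': array([-0.81759608, -0.11776778,  0.03821327]), 'moment': array([ 0.01825213,  0.02219818, -0.06642112]), 'grip_width': 0.08559781971693965}
```

View pics/scene0.png

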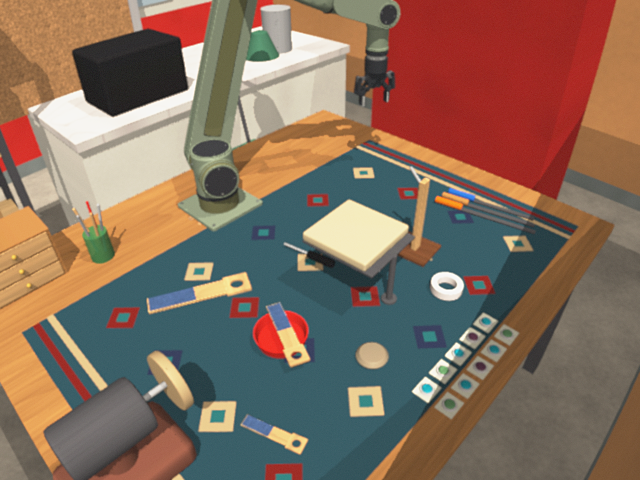

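View pics/side0.png

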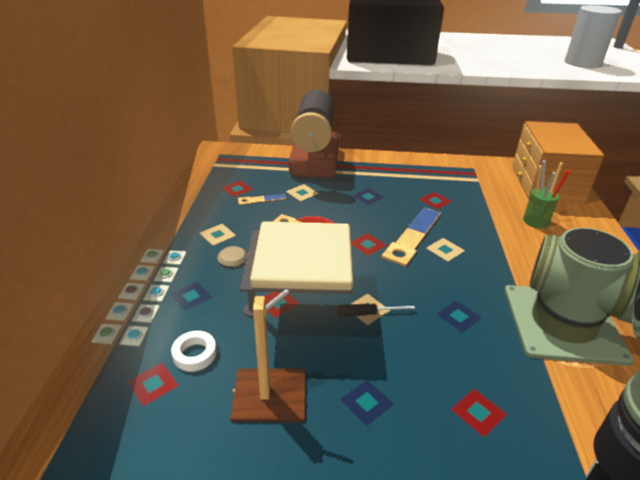

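Scene view: tray with a paddle at (282,335). There are three paddles: large at (200,293), on the tray at (287,335), and small at (275,434). The one on the tray fits the description, and I'll check its size below. The rack is at (420,225) on the robot's left, the stand's block at (357,235), the tape at (447,286), the stone at (372,355) and the screwdriver at (308,254). The side view shows the rack post at (262,345), with the peg tip near (287,292).

Run:
```python
from h import *
import pickle
s=pickle.load(open('scene0.pkl','rb'));d=pickle.load(open('side0.pkl','rb'))
def crop(c,x,y,w,h,k): return cv2.resize(c['img'][y:y+h,x:x+w],None,fx=k,fy=k,interpolation=cv2.INTER_CUBIC)
m=np.zeros((600,800,3),np.uint8)
m[:300,:400]=crop(s,240,290,80,60+0,5)[:300,:400]
m[:300,:400]=crop(s,240,295,100,75,4)
m[:300,400:]=crop(s,380,160,80,60,5)
m[300:,400:]=crop(d,230,280,80,60,5)
m[300:,:400]=crop(s,380,200,100,75,4)
save('mos0',m)
def cent(mask):
    n,l,st,ce=cv2.connectedComponentsWithStats(mask.astype(np.uint8)); return [(st[i],ce[i]) for i in np.argsort(-st[:,4]) if i>0 and st[i,4]>80]
hsv=cv2.cvtColor(s['img'],cv2.COLOR_RGB2HSV)
# tray rim
red=((hsv[...,0]<6)|(hsv[...,0]>174))&(hsv[...,1]>170)&(hsv[...,2]>120); red[:290]=0;red[380:]=0;red[:,:245]=0;red[:,330:]=0
p=np.argwhere(red)[:,::-1]; hull=cv2.convexHull(p.astype(np.int32))[:,0]
print('red',p.min(0),p.max(0)); P=plane(s,hull,0.030); 
A=np.c_[2*P[:,:2],np.ones(len(P))]; b=(P[:,:2]**2).sum(1); x=np.linalg.lstsq(A,b,rcond=None)[0]; print('rim circ',x[:2],np.sqrt(x[2]+x[0]**2+x[1]**2)); print(np.round(P[:,:2],3).tolist())
# block top
cr=(hsv[...,1]<90)&(hsv[...,2]>190)&(hsv[...,0]>15)&(hsv[...,0]<35); cr[:195]=0;cr[285:]=0;cr[:,:298]=0;cr[:,414:]=0
for st,ce in cent(cr)[:2]: print('block',st,ce)
cm=cv2.connectedComponentsWithStats(cr.astype(np.uint8)); i=1+np.argmax(cm[2][1:,4]); cn=cv2.findContours((cm[1]==i).astype(np.uint8),0,1)[0][0]
q=cv2.approxPolyDP(cn,6,True)[:,0]; print(q.tolist(),np.round(plane(s,q,.177),3).tolist())
w=(hsv[...,1]<40)&(hsv[...,2]>200)
```

```text
red [245 298] [307 357]
rim circ [ 0.53732041 -0.24628049] 0.08716870156789534
[[0.62, -0.212], [0.625, -0.219], [0.629, -0.231], [0.635, -0.269], [0.636, -0.272], [0.627, -0.292], [0.614, -0.304], [0.606, -0.308], [0.599, -0.311], [0.588, -0.313], [0.565, -0.311], [0.555, -0.309], [0.537, -0.302], [0.469, -0.272], [0.421, -0.233], [0.444, -0.212], [0.55, -0.182], [0.566, -0.181], [0.582, -0.183], [0.601, -0.192]]
block [ 303  200  105   70 4024] [355.97564612 232.97465209]
[[303, 233], [365, 269], [407, 225], [347, 200]] [[0.478, -0.076, 0.177], [0.671, -0.074, 0.177], [0.645, 0.122, 0.177], [0.463, 0.105, 0.177]]
```

View pics/mos0.png

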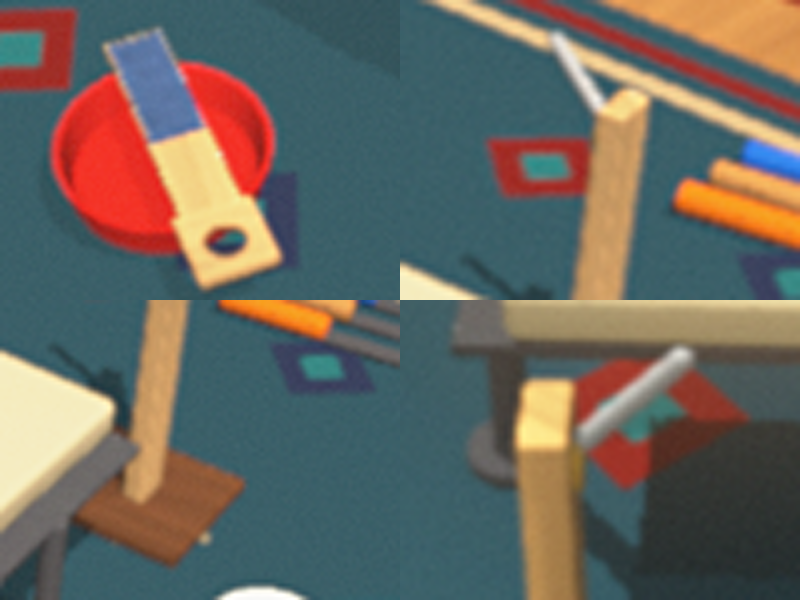

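The mosaic confirms the paddle on the tray: a wide head with a hole at scene (296.5,355), blue end at (273,304.5). The peg tip is at scene (411.4,167.2) and side (286.8,291.2), and the peg root at side (266.6,308).

Run:
```python
from h import *
import pickle
np.set_printoptions(precision=4,suppress=True)
s=pickle.load(open('scene0.pkl','rb'));d=pickle.load(open('side0.pkl','rb'))
print('tip',tri(s,[411.4,167.2],d,[286.8,291.2]))
print('post top scene',plane(s,[[419.4,182.4],[422.6,178],[430,179.4],[427.4,184]],.235)[:,:2])
print('post top side',plane(d,[[259.4,296.4],[268.8,296.6],[267.6,303.6],[258,303.2]],.235)[:,:2])
print('rack foot side', plane(d,[[233,421.5],[305,421.5],[306,370],[237,369]],.01)[:,:2])
pd=plane(s,[[273,304.5],[300.6,363.8],[296.5,355.25],[266,306.2],[280,302.5],[291,367.2],[310.2,360.5]],.036)[:,:2]; print('paddle end,end,hole,corners',pd, np.linalg.norm(pd[0]-pd[1]),np.linalg.norm(pd[5]-pd[6]))
hsv=cv2.cvtColor(s['img'],cv2.COLOR_RGB2HSV)
red=((hsv[...,0]<6)|(hsv[...,0]>174))&(hsv[...,1]>170)&(hsv[...,2]>100)
n,l,st,ce=cv2.connectedComponentsWithStats(red[300:375,250:315].astype(np.uint8)); big=[i for i in range(1,n) if st[i,4]>100]; 
p=np.argwhere(np.isin(l,big))[:,::-1]+[250,300]; hull=cv2.convexHull(p.astype(np.int32))[:,0]
P=plane(s,hull,.03)[:,:2]; P=P[P[:,1]>P[:,1].min()]; print('hull',P.tolist())
A=np.c_[2*P,np.ones(len(P))]; x=np.linalg.lstsq(A,(P**2).sum(1),rcond=None)[0]; print('rim',x[:2],np.sqrt(x[2]+x[0]**2+x[1]**2))
# mosaic-read rim leftmost/right/top
print('rim pts',plane(s,[[240+51/4,295+140/4],[240+274/4,295+135/4],[240+85/4,295+80/4],[240+100/4,295+227/4],[240+230/4,295+75/4]],.03)[:,:2])
hd=cv2.cvtColor(d['img'],cv2.COLOR_RGB2HSV)
cr=(hd[...,1]<100)&(hd[...,2]>170)&(hd[...,0]>15)&(hd[...,0]<35); cr[:215]=0;cr[300:]=0;cr[:,:240]=0;cr[:,365:]=0
cm=cv2.connectedComponentsWithStats(cr.astype(np.uint8)); i=1+np.argmax(cm[2][1:,4]); cn=cv2.findContours((cm[1]==i).astype(np.uint8),0,1)[0][0]
q=cv2.approxPolyDP(cn,5,True)[:,0]; print(q.tolist(),np.round(plane(d,q,.177),3).tolist())
for nm,u,z in [('tape',[447,284],.024),('stone',[372,354],.02),('sd',[321,258],.015),('sdtip',[285,245],.01)]: print(nm,plane(s,u,z))
```

```text
tip (array([0.5627, 0.2427, 0.2588]), np.float64(0.0015127896723797416), np.float64(0.0015127896723798671))
post top scene [[0.6027 0.228 ]
 [0.5965 0.2521]
 [0.6147 0.2595]
 [0.6223 0.2356]]
post top side [[0.6068 0.2326]
 [0.592  0.2315]
 [0.5912 0.2473]
 [0.6062 0.248 ]]
rack foot side [[0.6499 0.3096]
 [0.5265 0.2974]
 [0.5363 0.1883]
 [0.6676 0.1993]]
paddle end,end,hole,corners [[ 0.4944 -0.2034]
 [ 0.6705 -0.2824]
 [ 0.6474 -0.2722]
 [ 0.4861 -0.219 ]
 [ 0.502  -0.1869]
 [ 0.6618 -0.303 ]
 [ 0.6796 -0.2617]] 0.19305230286005018 0.04497375722440554
hull [[0.6199198344430522, -0.21155646337141926], [0.6245243979972829, -0.219498559180426], [0.631526656785951, -0.23305368136305393], [0.62710724308548, -0.29167062486888956], [0.614133293348326, -0.3039330047406357], [0.6055888855120946, -0.3082079008945471], [0.5986383146147892, -0.31096256823906365], [0.565196702686588, -0.31147281007388655], [0.5552942128415508, -0.30891069369180957], [0.536816421302643, -0.30210065762971033], [0.5259508085655277, -0.2958586392352044], [0.47744356475917094, -0.2640047359174547], [0.4360138370095401, -0.22902810793510275], [0.44890104097612515, -0.21693126072394264], [0.5500761766322949, -0.1823717414605962], [0.5659227054174331, -0.1809566462418445], [0.5820670451457708, -0.1834657049856263], [0.600595891939184, -0.1920004075259757]]
rim [ 0.5424 -0.2439] 0.08083916834970055
rim pts [[ 0.5162 -0.2883]
 [ 0.6092 -0.1956]
 [ 0.4949 -0.243 ]
 [ 0.5853 -0.3111]
 [ 0.5563 -0.1799]]
[[261, 223], [252, 281], [351, 281], [348, 224]] [[0.659, -0.052, 0.177], [0.642, 0.133, 0.177], [0.462, 0.114, 0.177], [0.474, -0.069, 0.177]]
tape [[0.7649 0.1614 0.024 ]]
stone [[ 0.7605 -0.1455  0.02  ]]
sd [[0.4441 0.0214 0.015 ]]
sdtip [[ 0.3231 -0.0036  0.01  ]]
```

Emit:
servo_tool(
  motion=[
    {"slide": [0,0,-40],"rot": [0,0,0]},
    {"slide": [-50,50,-80],"rot": [0,0,0]},
    {"slide": [-592,630,-80],"rot": [0,0,3]},
    {"slide": [-592,630,-80],"rot": [0,0,3]},
    {"slide": [-592,630,-80],"rot": [0,0,3]},
    {"slide": [-592,630,-80],"rot": [0,0,3]},
    {"slide": [-592,630,-80],"rot": [0,0,3]},
    {"slide": [-592,630,-80],"rot": [0,0,3]},
    {"slide": [-592,630,-80],"rot": [0,0,3]},
    {"slide": [-592,630,-80],"rot": [0,0,3]},
    {"slide": [-592,630,-80],"rot": [0,0,3]},
    {"slide": [-592,630,-80],"rot": [0,0,3]},
    {"slide": [-592,630,-80],"rot": [0,0,3]},
    {"slide": [-592,630,-80],"rot": [0,0,3]},
    {"slide": [-592,630,-80],"rot": [0,0,3]},
    {"slide": [-592,630,-80],"rot": [0,0,3]},
    {"slide": [-592,630,-80],"rot": [0,0,3]},
    {"slide": [-592,630,-80],"rot": [0,0,3]},
    {"slide": [-592,630,-80],"rot": [0,0,3]},
    {"slide": [-592,630,-80],"rot": [0,0,3]},
  ],
  fingers=0,
)

```text
time_s: 2.15
tool_pos: [0.5824, -0.2453, 0.3095]
tool_rot: [0.84, 0.543, -0.001, -0.001]
force: [0.6, 0.4, 0.0]
grip_width: 0.0853
```

Run:
```python
from h import *
import pickle
c=grab('wrist'); pickle.dump(c,open('w1.pkl','wb')); save('w1',c['img'])
s=grab('side'); pickle.dump(s,open('side1.pkl','wb')); s=grab('scene'); pickle.dump(s,open('scene1.pkl','wb'))
P=[[.582,-.2425,.036],[.6474,-.272,.036],[.495,-.2034,.036],[.567,-.246,.03]]
print(proj(c,P).round(1).tolist(), c['position'],c['rotation'][:,2],get_obs()['joint_pos'])
```

```text
[[325.8, 190.9], [325.7, 257.1], [326.0, 92.1], [316.8, 178.1]] [ 0.51577059 -0.21481344  0.45154766] [ 0.25857687 -0.11711118 -0.95886546] [-4.12378233e-01  3.74761923e-01  1.28398279e+00  5.79309695e-04
  1.48411544e+00 -1.56343114e+00]
```

View pics/w1.png

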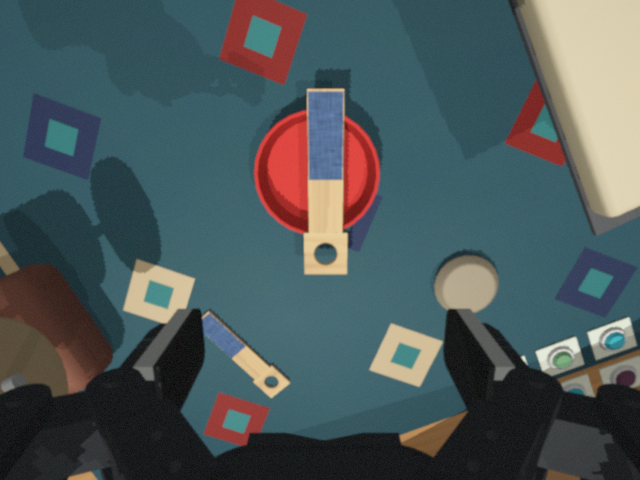

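The wrist view confirms it: the paddle's hole is at (325,254), its blue end at (326,89), and the tray's centre is near (318,172). I'll narrow the jaws so the fingers fit inside the tray, then descend slightly tailward of the origin.

Emit:
servo_tool(
  motion=[
    {"slide": [2,-18,50],"rot": [0,0,0]},
    {"slide": [2,-18,100],"rot": [0,0,0]},
    {"slide": [2,-18,150],"rot": [0,0,0]},
    {"slide": [2,-18,200],"rot": [0,0,0]},
    {"slide": [2,-18,220],"rot": [0,0,0]},
    {"slide": [2,-18,220],"rot": [0,0,0]},
  ],
  fingers=0.38,
)

```text
time_s: 2.9
tool_pos: [0.5632, -0.2305, 0.088]
tool_rot: [0.839, 0.545, -0.002, -0.004]
force: [-0.2, -0.5, 0.9]
grip_width: 0.0529
```

Run:
```python
from h import *
import pickle
c=grab('wrist'); o=get_obs(); print(o['tool_pos'],o['tool_rot'],o['qvel'])
pickle.dump(c,open('w2.pkl','wb')); save('w2',c['img'])
hsv=cv2.cvtColor(c['img'],cv2.COLOR_RGB2HSV)
bl=(hsv[...,0]>100)&(hsv[...,0]<125)&(hsv[...,1]>90)&(hsv[...,2]>90)
n,l,st,ce=cv2.connectedComponentsWithStats(bl.astype(np.uint8)); i=1+np.argmax(st[1:,4]); print(st[i],ce[i])
cn=(l==i).astype(np.uint8); r=cv2.minAreaRect(cv2.findContours(cn,0,1)[0][0]); b=cv2.boxPoints(r); 
W=plane(c,b,.036); T=R.from_quat(o['tool_rot']).as_matrix(); print(((W-o['tool_pos'])@T*1000).round(1))
```

```text
[ 0.56523317 -0.23159244  0.09074941] [ 8.38619407e-01  5.44715944e-01 -6.76502207e-04 -1.25462684e-03] [-0.00664014 -0.037409   -0.0714824  -0.00331272  0.00014717  0.00076073]
[  280   118    71   169 11126] [315.32024088 199.44256696]
[[-21.9   7.   54.7]
 [-19.5 -75.6  55. ]
 [ 12.4 -75.6  55. ]
 [ 14.    6.9  54.7]]
```

View pics/w2.png

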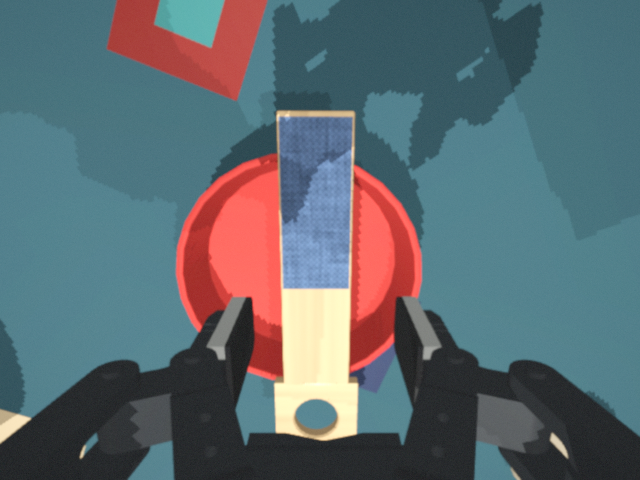

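The paddle's centreline is about 4 mm to the tool's −x (image x 316 against jaw centre 324). I'll correct that, descend and grip.

Emit:
servo_tool(
  motion=[
    {"slide": [-4,0,20],"rot": [0,0,0]},
    {"slide": [-4,0,40],"rot": [0,0,0]},
    {"slide": [-4,0,60],"rot": [0,0,0]},
    {"slide": [-4,0,70],"rot": [0,0,0]},
    {"slide": [-4,0,76],"rot": [0,0,0]},
    {"slide": [-4,0,76],"rot": [0,0,0]},
    {"slide": [-4,0,76],"rot": [0,0,0]},
  ],
)

```text
time_s: 3.65
tool_pos: [0.5654, -0.2371, 0.0165]
tool_rot: [0.839, 0.544, 0.001, 0.001]
force: [0.8, 0.1, 0.7]
grip_width: 0.053
```

Emit:
servo_tool(
  motion=[
    {"slide": [0,0,0],"rot": [0,0,0]},
    {"slide": [0,0,0],"rot": [0,0,0]},
    {"slide": [0,0,0],"rot": [0,0,0]},
    {"slide": [0,0,0],"rot": [0,0,0]},
    {"slide": [0,0,0],"rot": [0,0,0]},
    {"slide": [0,0,0],"rot": [0,0,0]},
    {"slide": [0,0,0],"rot": [0,0,0]},
    {"slide": [0,0,0],"rot": [0,0,0]},
  ],
  fingers=1,
)

```text
time_s: 4.45
tool_pos: [0.5653, -0.2371, 0.0166]
tool_rot: [0.839, 0.544, 0.001, 0.001]
force: [0.0, 1.6, 6.7]
grip_width: 0.0346
```

Emit:
servo_tool(
  motion=[
    {"slide": [0,0,-15],"rot": [0,0,0]},
    {"slide": [0,0,-30],"rot": [0,0,0]},
    {"slide": [0,0,-60],"rot": [0,0,0]},
    {"slide": [0,0,-100],"rot": [0,0,0]},
    {"slide": [0,0,-145],"rot": [0,0,0]},
    {"slide": [0,0,-190],"rot": [0,0,0]},
    {"slide": [0,0,-235],"rot": [0,0,0]},
    {"slide": [0,0,-280],"rot": [0,0,0]},
    {"slide": [0,0,-320],"rot": [0,0,0]},
    {"slide": [0,0,-320],"rot": [0,0,0]},
    {"slide": [0,0,-320],"rot": [0,0,0]},
  ],
)

```text
time_s: 5.55
tool_pos: [0.5644, -0.2369, 0.3358]
tool_rot: [0.839, 0.544, 0.0, 0.001]
force: [-0.1, -0.3, -1.6]
grip_width: 0.0341
```

```bash
cat >> h.py <<'E'
def rel(P,Rt,o):
    T=R.from_quat(o['tool_rot']); return (T.inv().apply(P-np.array(o['tool_pos']))*1000).round(1), np.degrees((T.inv()*Rt).as_rotvec()).round(1)
def toolR(yaw,al):  # tool y = paddle x: yaw (deg), pitched up al
    y,a=np.radians([yaw,al]); h=np.array([np.cos(y),np.sin(y),0]); up=np.array([0,0,1.])
    ty=h*np.cos(a)+up*np.sin(a); tz=h*np.sin(a)-up*np.cos(a); tx=np.cross(ty,tz)
    return R.from_matrix(np.c_[tx,ty,tz])
TIP=np.array([.5627,.2427,.2588]); YAW=5.2
def u(): y,a=np.radians([YAW,50]); return np.array([-np.cos(y)*np.cos(a),-np.sin(y)*np.cos(a),np.sin(a)])
HOLE=np.array([0,.0905,-.0164])
def hang(s,al,hole=HOLE): # hole centre s m beyond tip along the peg
    Rt=toolR(YAW,al); return TIP+u()*s-Rt.apply(hole),Rt
E
python3 - <<'E'
from h import *
c=grab('wrist'); save('w3',c['img'])
o=get_obs(); print(o['tool_pos'],o['tool_rot'],o['grip_width'],o['force'])
for s,al in [(.15,0),(.06,0),(.06,20),(.06,40),(.03,40),(-.025,40)]:
    P,Rt=hang(s,al); print(s,al,P.round(3),*rel(P,Rt,o))
E
```

```text
[ 0.5639381  -0.23666112  0.33412992] [ 8.39041126e-01  5.44067011e-01 -5.40922863e-04 -8.84805996e-04] 0.0342118011822557 [-0.14689238 -0.07031318 -1.4425178 ]
0.15 0 [0.377 0.226 0.357] [ 345.7 -359.8  -22.4] [ -0.1  -0.  -29.3]
0.06 0 [0.434 0.231 0.288] [ 374.  -309.2   46.4] [ -0.1  -0.  -29.3]
0.06 20 [0.445 0.232 0.258] [ 379.4 -299.5   76.4] [-19.7   5.1 -29. ]
0.06 40 [0.466 0.234 0.234] [ 389.5 -281.4  100.7] [-39.2  10.2 -28.1]
0.03 40 [0.485 0.236 0.211] [ 399.  -264.5  123.7] [-39.2  10.2 -28.1]
-0.025 40 [0.52  0.239 0.169] [ 416.2 -233.6  165.7] [-39.2  10.2 -28.1]
```

View pics/w3.png

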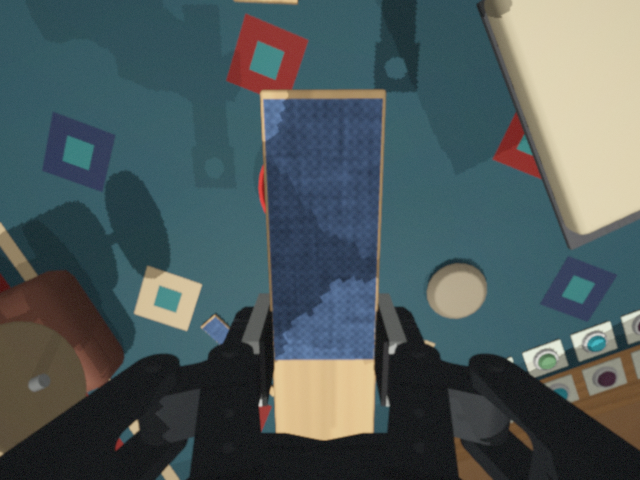

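The paddle is held square in the jaws, with its tail end at (262–385, 92). I'll carry it over the stand, high up, to in front of the peg and tilt it.

Emit:
servo_tool(
  motion=[
    {"slide": [20,-20,-15],"rot": [0,0,-3]},
    {"slide": [50,-52,-22],"rot": [0,0,-6]},
    {"slide": [80,-84,-22],"rot": [0,0,-9]},
    {"slide": [112,-116,-22],"rot": [0,0,-12]},
    {"slide": [144,-148,-22],"rot": [0,0,-15]},
    {"slide": [176,-182,-22],"rot": [0,0,-18]},
    {"slide": [208,-216,-22],"rot": [0,0,-21]},
    {"slide": [240,-250,-22],"rot": [0,0,-24]},
    {"slide": [272,-284,-22],"rot": [0,0,-27]},
    {"slide": [304,-318,-22],"rot": [0,0,-29]},
    {"slide": [330,-345,-22],"rot": [0,0,-29]},
    {"slide": [346,-360,-22],"rot": [0,0,-29]},
    {"slide": [346,-360,-22],"rot": [0,0,-29]},
  ],
)

```text
time_s: 6.9
tool_pos: [0.3753, 0.2276, 0.3551]
tool_rot: [0.675, 0.738, -0.002, -0.001]
force: [0.0, -0.4, -1.5]
grip_width: 0.034
```

Run:
```python
from h import *
import pickle
c=grab('wrist'); o=get_obs(); pickle.dump(c,open('w4.pkl','wb'))
print(o['tool_pos'],o['tool_rot'],o['joint_pos'])
T=R.from_quat(o['tool_rot']).as_matrix()
# tail corners seen in w3: 36 mm apart -> depth
d=(ray(c,[[262,92],[385,92],[274,425],[373,425]])@T)  # tool-frame rays (hand-eye fixed)
p=(c['position']-o['tool_pos'])@T
for a,b in [(0,1),(2,3)]:
    k=.036/np.linalg.norm(d[a]-d[b]); print(((p+k*(d[a]+d[b])/2)*1000).round(1))
for s,al in [(.06,20),(.06,40),(.03,40)]:
    P,Rt=hang(s,al); print(s,al,P.round(3),*rel(P,Rt,o))
```

```text
[0.37591647 0.22624772 0.35533684] [ 6.75034364e-01  7.37783211e-01 -2.07687693e-03 -4.76988126e-04] [ 5.15841917e-01  4.43237714e-02  1.60512128e+00 -3.76409384e-04
  1.49639294e+00 -1.14369525e+00]
[  1.8 -80.8 -14.7]
[  2.1  33.6 -18.3]
0.06 20 [0.445 0.232 0.258] [-0.2 69.9 96.7] [-20.2   0.1  -0.1]
0.06 40 [0.466 0.234 0.234] [-1.00e-01  9.06e+01  1.21e+02] [-40.2   0.2  -0.1]
0.03 40 [0.485 0.236 0.211] [ -0.  110.  143.9] [-40.2   0.2  -0.1]
```

Emit:
servo_tool(
  motion=[
    {"slide": [0,20,24],"rot": [-7,0,0]},
    {"slide": [0,38,48],"rot": [-14,0,0]},
    {"slide": [0,56,72],"rot": [-21,0,0]},
    {"slide": [0,74,96],"rot": [-28,0,0]},
    {"slide": [0,85,112],"rot": [-35,0,0]},
    {"slide": [0,92,121],"rot": [-40,0,0]},
    {"slide": [0,92,121],"rot": [-40,0,0]},
    {"slide": [0,92,121],"rot": [-40,0,0]},
  ],
)

```text
time_s: 7.75
tool_pos: [0.4684, 0.2328, 0.2355]
tool_rot: [0.636, 0.693, 0.25, 0.231]
force: [0.6, 0.7, -0.6]
grip_width: 0.0344
```

Run:
```python
from h import *
import pickle
s=grab('scene');d=grab('side'); pickle.dump((s,d),open('p5.pkl','wb')); o=get_obs(); print(o['tool_pos'],o['tool_rot'],o['joint_pos'],o['force'])
T=R.from_quat(o['tool_rot']); H=o['tool_pos']+T.apply([0,.0885,-.0164]); print('hole est',H, 'axis coords', (H-TIP)@u(), (H-TIP)-u()*((H-TIP)@u()))
print(proj(s,[H,TIP]),proj(d,[H,TIP]))
m=np.zeros((600,800,3),np.uint8)
a=s['img'][120:220,350:450];b=d['img'][230:330,240:340]
save('p5',np.hstack([cv2.resize(a,(400,400),interpolation=2),cv2.resize(b,(400,400),interpolation=2)]))
```

```text
[0.46968093 0.23377509 0.23746995] [0.63576904 0.69178938 0.25242651 0.2313137 ] [ 0.64961863  0.0140314   2.14062877 -0.7925387   0.50387663 -0.39222176] [-0.06506792  0.69747584 -0.28318488]
hole est [0.52668121 0.23854891 0.30696375] axis coords 0.060194553367888745 [ 0.00251428 -0.00064431  0.00205205]
[[400.36869791 146.64857505]
 [410.87728812 166.97776755]] [[309.76768854 267.27190395]
 [285.86182084 291.57452949]]
```

View pics/p5.png

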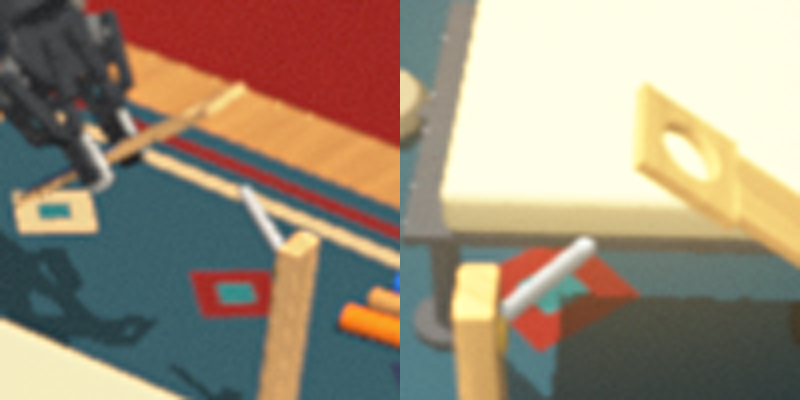

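The crops show the hole at side (312.5,267.5) and about (404,146) in scene, with the tip at side (286.8,291) and scene (411,167.5). The paddle is close to perpendicular to the peg.

Run:
```python
from h import *
import pickle
np.set_printoptions(precision=4,suppress=True)
s,d=pickle.load(open('p5.pkl','rb')); o=get_obs()
H,a,_=tri(s,[403.8,145.7],d,[312.5,267.5]); t,b,_=tri(s,[411,167.5],d,[286.8,291.1]); e=H-t
ends=plane(s,[[355,169.5]],.2)
y=np.radians(YAW); lat=np.array([-np.sin(y),np.cos(y),0]); v=np.cross(lat,u())
print(H,a,t,b,'along',e@u(),'lat(+left)',e@lat,'v',e@v,v)
T=R.from_quat(o['tool_rot']); print('tool axes',T.as_matrix(),'e in tool',T.inv().apply(e)*1000,'u in tool',T.inv().apply(u()))
```

```text
[0.5266 0.2457 0.3096] 0.005121007332635714 [0.5626 0.2416 0.2582] 0.0012201253966528812 along 0.06215601960011174 lat(+left) 0.0073150037706971515 v 0.00593349747957116 [0.7629 0.0694 0.6428]
tool axes [[-0.0846  0.7629  0.641 ]
 [ 0.9964  0.0642  0.0551]
 [ 0.0009  0.6434 -0.7655]] e in tool [  7.1476   5.9435 -62.1745] u in tool [-0.0032  0.0008 -1.    ]
```

Emit:
servo_tool(
  motion=[
    {"slide": [-1,-1,15],"rot": [0,0,0]},
    {"slide": [-1,-1,30],"rot": [0,0,0]},
    {"slide": [-1,-1,45],"rot": [0,0,0]},
    {"slide": [-1,-1,52],"rot": [0,0,0]},
    {"slide": [-1,-1,59],"rot": [0,0,0]},
    {"slide": [-1,-1,66],"rot": [0,0,0]},
    {"slide": [-1,-1,72],"rot": [0,0,0]},
    {"slide": [-1,-1,72],"rot": [0,0,0]},
  ],
)

```text
time_s: 8.65
tool_pos: [0.5143, 0.2367, 0.1801]
tool_rot: [0.635, 0.692, 0.252, 0.231]
force: [-0.0, 0.1, -0.7]
grip_width: 0.0346
```

Run:
```python
from h import *
import pickle
s=grab('scene');d=grab('side'); o=get_obs(); print(o['tool_pos'],o['tool_rot'],o['joint_pos'],o['force'],o['grip_width'])
a=s['img'][140:240,350:450];b=d['img'][240:340,220:320]
save('p6',np.hstack([cv2.resize(a,(400,400),interpolation=2),cv2.resize(b,(400,400),interpolation=2)]))
```

```text
[0.51407299 0.23670446 0.18058828] [0.63530464 0.69237711 0.252054   0.23123737] [ 0.5847123   0.15228124  2.16216227 -1.03731465  0.36514669 -0.16851   ] [ 0.21147628 -0.51677254 -0.68678899] 0.03414169836195322
```

View pics/p6.png

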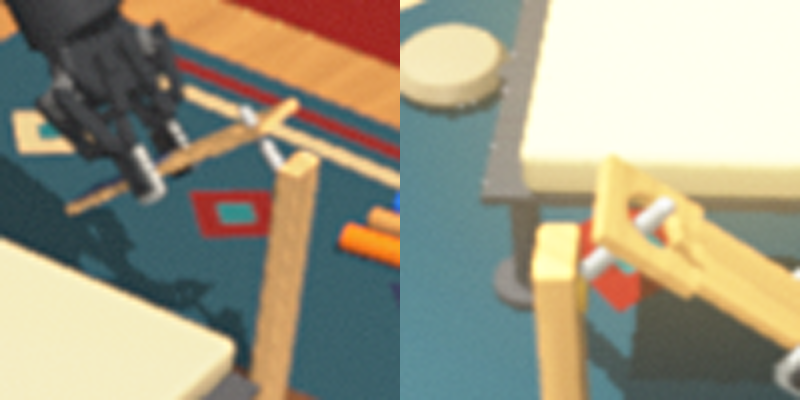

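The side view shows the peg passing through the hole, with its tip visible at (655,212) in the crop. I'll advance 12 mm more and release.

Emit:
servo_tool(
  motion=[
    {"slide": [0,0,4],"rot": [0,0,0]},
    {"slide": [0,0,8],"rot": [0,0,0]},
    {"slide": [0,0,12],"rot": [0,0,0]},
    {"slide": [0,0,12],"rot": [0,0,0]},
    {"slide": [0,0,12],"rot": [0,0,0]},
  ],
)

```text
time_s: 9.25
tool_pos: [0.5217, 0.2373, 0.1711]
tool_rot: [0.635, 0.692, 0.252, 0.231]
force: [-0.4, -0.3, -1.5]
grip_width: 0.0343
```

Emit:
servo_tool(
  motion=[
    {"slide": [0,0,0],"rot": [0,0,0]},
    {"slide": [0,0,0],"rot": [0,0,0]},
    {"slide": [0,0,0],"rot": [0,0,0]},
    {"slide": [0,0,0],"rot": [0,0,0]},
    {"slide": [0,0,0],"rot": [0,0,0]},
    {"slide": [0,0,0],"rot": [0,0,0]},
    {"slide": [0,0,0],"rot": [0,0,0]},
    {"slide": [0,0,0],"rot": [0,0,0]},
  ],
  fingers=0,
)

```text
time_s: 10.05
tool_pos: [0.5217, 0.2374, 0.1713]
tool_rot: [0.635, 0.692, 0.252, 0.231]
force: [0.1, 0.2, 0.0]
grip_width: 0.0852
```

Run:
```python
from h import *
s=grab('scene');d=grab('side'); o=get_obs(); print(o['tool_pos'],o['force'],o['grip_width'])
a=s['img'][140:290,330:480];b=d['img'][240:440,200:400]
save('p7',np.hstack([cv2.resize(a,(400,400),interpolation=2),cv2.resize(b,(400,400),interpolation=2)]))
```

```text
[0.52173313 0.23737372 0.17131827] [-0.6743099  -0.30743917 -0.15353993] 0.08523955608257658
```

View pics/p7.png

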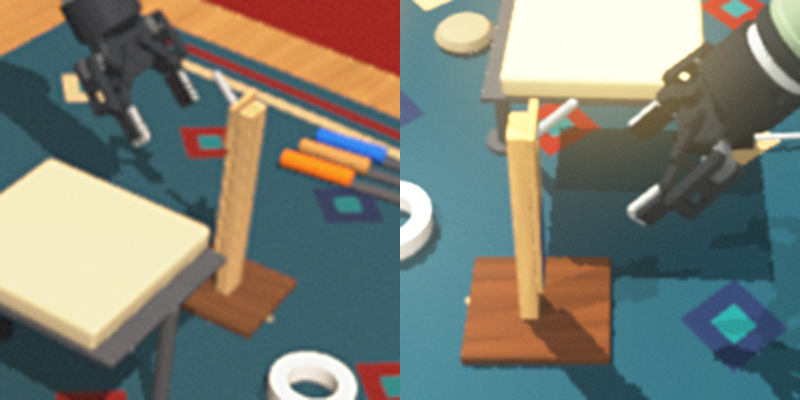

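The paddle now hangs on the peg root, lying flat against the front of the post, and the jaws are clear. I'll retract and untilt.

Emit:
servo_tool(
  motion=[
    {"slide": [0,0,-20],"rot": [0,0,0]},
    {"slide": [0,0,-50],"rot": [0,0,0]},
    {"slide": [0,0,-90],"rot": [0,0,0]},
    {"slide": [0,0,-130],"rot": [0,0,0]},
    {"slide": [0,15,-170],"rot": [7,0,0]},
    {"slide": [0,30,-200],"rot": [14,0,0]},
    {"slide": [0,45,-220],"rot": [21,0,0]},
    {"slide": [0,60,-240],"rot": [28,0,0]},
    {"slide": [0,60,-240],"rot": [35,0,0]},
    {"slide": [0,60,-240],"rot": [40,0,0]},
    {"slide": [0,60,-240],"rot": [40,0,0]},
  ],
  fingers=0.38,
)

```text
time_s: 11.25
tool_pos: [0.4159, 0.2281, 0.3927]
tool_rot: [0.677, 0.736, -0.001, -0.0]
force: [0.2, -0.9, -1.0]
grip_width: 0.053
```

Run:
```python
from h import *
o=get_obs(); print(o['tool_pos'],o['tool_rot'],o['joint_pos'])
for P,Rt in [([.50,-.20,.36],toolR(-25,0)),([.50,-.22,.36],toolR(-90,0)),([.56,-.45,.20],toolR(-90,-50))]:
    print(*rel(np.array(P),Rt,o))
```

```text
[0.41590591 0.22810255 0.39267476] [ 6.76772377e-01  7.36191849e-01 -8.07706221e-04 -2.45062362e-04] [ 4.77467161e-01  9.71284337e-02  1.45721582e+00 -9.34583314e-05
  1.58893394e+00 -1.17738738e+00]
[-433.6   47.9   32.9] [-0.1  0.1 29.8]
[-453.6   46.2   32.9] [-0.   0.1 94.8]
[-687.7   86.9  193. ] [37.8 41.2 88.1]
```

Emit:
servo_tool(
  motion=[
    {"slide": [-40,4,0],"rot": [0,0,8]},
    {"slide": [-80,8,5],"rot": [0,0,16]},
    {"slide": [-120,12,10],"rot": [0,0,24]},
    {"slide": [-160,16,15],"rot": [0,0,32]},
    {"slide": [-200,20,20],"rot": [0,0,40]},
    {"slide": [-240,24,25],"rot": [0,0,48]},
    {"slide": [-280,28,33],"rot": [0,0,56]},
    {"slide": [-320,32,33],"rot": [0,0,64]},
    {"slide": [-360,38,33],"rot": [0,0,72]},
    {"slide": [-400,44,33],"rot": [0,0,80]},
    {"slide": [-435,50,33],"rot": [0,0,88]},
    {"slide": [-454,56,33],"rot": [0,0,95]},
    {"slide": [-454,56,33],"rot": [0,0,95]},
    {"slide": [-454,56,33],"rot": [0,0,95]},
  ],
)

```text
time_s: 12.65
tool_pos: [0.508, -0.2187, 0.3605]
tool_rot: [1.0, 0.0, -0.0, -0.0]
force: [-0.2, -0.2, 1.3]
grip_width: 0.0535
```

Run:
```python
from h import *
import pickle
c=grab('wrist'); o=get_obs(); print(o['tool_pos'],o['tool_rot'],o['joint_pos'])
s=grab('scene'); pickle.dump((c,s),open('w8.pkl','wb')); save('w8',c['img'])
for n,k in [('wrist',c),('scene',s)]:
    hsv=cv2.cvtColor(k['img'],cv2.COLOR_RGB2HSV)
    red=(((hsv[...,0]<7)|(hsv[...,0]>173))&(hsv[...,1]>140)&(hsv[...,2]>90)).astype(np.uint8)
    if n=='scene': red[:290]=0; red[385:]=0; red[:,:245]=0; red[:,320:]=0
    red=cv2.morphologyEx(red,cv2.MORPH_OPEN,np.ones((3,3)))
    nn,l,st,ce=cv2.connectedComponentsWithStats(red); i=1+np.argmax(st[1:,4])
    h=cv2.convexHull(cv2.findContours((l==i).astype(np.uint8),0,1)[0][0])[:,0]
    P=plane(k,h,.03)[:,:2]; (x,y),r=cv2.minEnclosingCircle((P*1000).astype(np.float32)); 
    x_=np.linalg.lstsq(np.c_[2*P,np.ones(len(P))],(P**2).sum(1),rcond=None)[0]
    print(n,st[i],ce[i],(x,y),r,x_[:2],np.sqrt(x_[2]+x_[:2]@x_[:2]))
for P in ([.56,-.45,.20],): print(*rel(np.array(P),toolR(-90,-50),o))
```

```text
[ 0.50797989 -0.21830795  0.36078563] [ 9.99999859e-01  5.11382621e-04  3.21971056e-05 -1.36756763e-04] [-4.26852518e-01  2.33063002e-01  1.36609283e+00  2.75714247e-04
  1.54249158e+00 -4.27883094e-01]
wrist [ 317  150  110  107 9187] [371.46163056 202.67802329] (563.3585205078125, -244.28878784179688) 64.63282012939453 [ 0.56336169 -0.24414356] 0.06409106838964565
scene [ 253  311   55   47 2051] [280.37103852 333.45099951] (569.8924560546875, -249.98707580566406) 72.31744384765625 [ 0.56929597 -0.24856117] 0.06812912414156759
[ 51.8 231.8 160.7] [50.   0.   0.1]
```

View pics/w8.png

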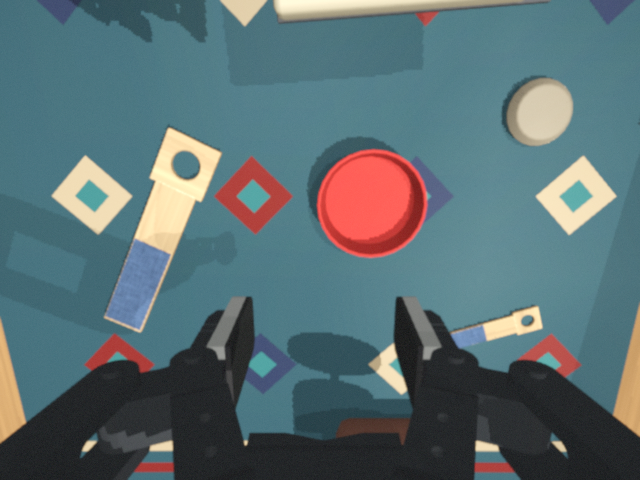

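The wrist view shows the empty tray at (371,203), the block's near edge at the top (278–548, ~10), and a grinder base at the bottom (375,430). I'll check how close the grinder is behind the tool and refine the stand's pose from its edges.

Run:
```python
from h import *
import pickle
np.set_printoptions(precision=4,suppress=True)
c,s=pickle.load(open('w8.pkl','rb')); d=pickle.load(open('side0.pkl','rb'))
print('grinder base front (wrist, z=0,.03)',plane(c,[[338,430],[410,428],[375,419]],.0)[:,:2],plane(c,[[375,419]],.04))
print('grinder scene z=0',plane(s,[[193,452],[155,405],[150,480]],0)[:,:2], 'disc edge pts', plane(s,[[150,355],[190,405]],.1))
print('wheel side/scene', tri(s,[168,380],d,[311,131]), 'motor',tri(s,[95,425],d,[316,108]))
# stand: edges by colour in the side view & scene
def quad(k,box):
    hsv=cv2.cvtColor(k['img'],cv2.COLOR_RGB2HSV); x0,y0,x1,y1=box
    m=np.zeros(hsv.shape[:2],np.uint8); m[y0:y1,x0:x1]=((hsv[...,1]<60)&(hsv[...,2]>215)&(hsv[...,0]>12)&(hsv[...,0]<40))[y0:y1,x0:x1]
    m=cv2.morphologyEx(m,cv2.MORPH_OPEN,np.ones((3,3))); n,l,st,ce=cv2.connectedComponentsWithStats(m); i=1+np.argmax(st[1:,4])
    cn=cv2.findContours((l==i).astype(np.uint8),0,1)[0][0][:,0]; W=plane(k,cn,.177)[:,:2]*1000
    return cv2.minAreaRect(W.astype(np.float32)),st[i]
for k,b in [(s,(295,190,420,290)),(d,(235,215,370,300))]: print(quad(k,b))
# dark plate corners in side: left edge
print('wrist block edge top z=.177',plane(c,[[278,3],[278,20],[545,3]],.177)[:,:2])
print('stand post foot scene',plane(s,[[390,298]],0),'side',plane(d,[[257,308]],0))
```

```text
grinder base front (wrist, z=0,.03) [[ 0.5289 -0.5918]
 [ 0.6357 -0.5878]
 [ 0.5832 -0.5721]] [[ 0.5772 -0.5381  0.04  ]]
grinder scene z=0 [[ 0.6495 -0.5634]
 [ 0.5025 -0.5583]
 [ 0.6383 -0.6578]] disc edge pts [[ 0.4634 -0.517   0.1   ]
 [ 0.6229 -0.5269  0.1   ]]
wheel side/scene (array([ 0.5997, -0.5417,  0.1732]), np.float64(0.0001274685307807839), np.float64(0.00012746853078087668)) motor (array([ 0.5983, -0.6845,  0.1872]), np.float64(0.0005466570559706843), np.float64(0.0005466570559706415))
(((564.32470703125, 22.483787536621094), (182.48504638671875, 181.9622344970703), 3.7350375652313232), array([ 306,  202,  100,   62, 3361], dtype=int32))
(((561.3547973632812, 26.96477508544922), (177.82373046875, 174.3655242919922), 4.147337436676025), array([ 253,  223,   95,   56, 4171], dtype=int32))
wrist block edge top z=.177 [[ 0.4748 -0.0685]
 [ 0.4745 -0.0792]
 [ 0.663  -0.0688]]
stand post foot scene [[0.6726 0.04   0.    ]] side [[0.6627 0.0234 0.    ]]
```

Stand centre is about (0.563, 0.0245), tray (0.563, −0.244). The grinder wheel is at y ≈ −0.54, so I'll push the first stretch with the tool vertical and only then lean it back to go under the block.

Emit:
servo_tool(
  motion=[
    {"slide": [20,42,20],"rot": [0,0,0]},
    {"slide": [40,85,50],"rot": [0,0,0]},
    {"slide": [55,125,80],"rot": [0,0,0]},
    {"slide": [55,127,125],"rot": [0,0,0]},
    {"slide": [55,127,170],"rot": [0,0,0]},
    {"slide": [55,127,215],"rot": [0,0,0]},
    {"slide": [55,127,260],"rot": [0,0,0]},
    {"slide": [55,127,300],"rot": [0,0,0]},
    {"slide": [55,127,325],"rot": [0,0,0]},
    {"slide": [55,127,340],"rot": [0,0,0]},
    {"slide": [55,127,348],"rot": [0,0,0]},
    {"slide": [55,127,348],"rot": [0,0,0]},
    {"slide": [55,127,348],"rot": [0,0,0]},
  ],
)

```text
time_s: 14.05
tool_pos: [0.5645, -0.3468, 0.0143]
tool_rot: [1.0, -0.0, 0.001, 0.001]
force: [0.4, 0.1, 1.4]
grip_width: 0.0532
```

Emit:
servo_tool(
  motion=[
    {"slide": [-1,-12,3],"rot": [0,0,0]},
    {"slide": [-1,-22,3],"rot": [0,0,0]},
    {"slide": [-1,-30,3],"rot": [0,0,0]},
    {"slide": [-1,-40,3],"rot": [0,0,0]},
    {"slide": [-1,-52,3],"rot": [0,0,0]},
    {"slide": [-1,-65,3],"rot": [0,0,0]},
    {"slide": [-1,-78,3],"rot": [0,0,0]},
    {"slide": [-1,-91,3],"rot": [0,0,0]},
    {"slide": [-1,-104,3],"rot": [0,0,0]},
    {"slide": [-1,-117,3],"rot": [0,0,0]},
    {"slide": [-1,-130,3],"rot": [0,0,0]},
    {"slide": [-1,-142,3],"rot": [0,0,0]},
    {"slide": [-1,-152,3],"rot": [0,0,0]},
    {"slide": [-1,-161,3],"rot": [0,0,0]},
    {"slide": [-1,-168,3],"rot": [0,0,0]},
    {"slide": [-1,-173,3],"rot": [0,0,0]},
    {"slide": [-1,-176,3],"rot": [0,0,0]},
    {"slide": [-1,-176,3],"rot": [0,0,0]},
  ],
)

```text
time_s: 15.85
tool_pos: [0.5626, -0.1701, 0.0096]
tool_rot: [1.0, -0.001, -0.0, -0.0]
force: [0.5, 0.3, 0.5]
grip_width: 0.0529
```

```bash
cat > t.py <<'E'
from h import *
def tray(c,box=None,z=.03):
    hsv=cv2.cvtColor(c['img'],cv2.COLOR_RGB2HSV)
    red=(((hsv[...,0]<7)|(hsv[...,0]>173))&(hsv[...,1]>140)&(hsv[...,2]>60)).astype(np.uint8)
    if box: m=np.zeros_like(red);m[box[1]:box[3],box[0]:box[2]]=1; red*=m
    red=cv2.morphologyEx(red,cv2.MORPH_OPEN,np.ones((3,3)))
    nn,l,st,ce=cv2.connectedComponentsWithStats(red); i=1+np.argmax(st[1:,4])
    h=cv2.convexHull(cv2.findContours((l==i).astype(np.uint8),0,1)[0][0])[:,0]
    P=plane(c,h,z)[:,:2]; x=np.linalg.lstsq(np.c_[2*P,np.ones(len(P))],(P**2).sum(1),rcond=None)[0]
    return st[i],x[:2],np.sqrt(x[2]+x[:2]@x[:2]),P
E
python3 - <<'E'
from t import *
o=get_obs();print(o['tool_pos'],o['joint_pos'],o['force'])
c=grab('wrist'); save('w9',c['img']); r=tray(c); print(r[:3]); print(r[3].min(0),r[3].max(0))
E
```

```text
[ 0.56257564 -0.17010252  0.00962508] [-3.13404527e-01  5.57191033e-01  1.80617569e+00  5.58427957e-04
  7.78622762e-01 -3.12540894e-01] [0.50968709 0.30902764 0.50103852]
(array([    96,      0,    451,    329, 124251], dtype=int32), array([ 0.56149446, -0.10042601]), np.float64(0.06380333612958236))
[ 0.49754808 -0.16391545] [ 0.62539393 -0.06745317]
```

Emit:
servo_tool(
  motion=[
    {"slide": [0,20,0],"rot": [0,0,0]},
    {"slide": [0,45,-20],"rot": [0,0,0]},
    {"slide": [0,55,-50],"rot": [7,0,0]},
    {"slide": [0,55,-60],"rot": [14,0,0]},
    {"slide": [0,55,-60],"rot": [21,0,0]},
    {"slide": [0,55,-60],"rot": [28,0,0]},
    {"slide": [0,55,-60],"rot": [35,0,0]},
    {"slide": [0,55,-60],"rot": [42,0,0]},
    {"slide": [0,55,-60],"rot": [50,0,0]},
    {"slide": [0,55,-60],"rot": [50,0,0]},
    {"slide": [0,55,-60],"rot": [50,0,0]},
    {"slide": [0,55,-60],"rot": [50,0,0]},
  ],
)

```text
time_s: 17.1
tool_pos: [0.5629, -0.2249, 0.0707]
tool_rot: [0.907, -0.0, 0.001, -0.422]
force: [0.3, 0.1, 0.2]
grip_width: 0.053
```

Run:
```python
from t import *
o=get_obs();print(o['tool_pos'],o['tool_rot'],o['joint_pos'],o['force'])
Rt=toolR(-90,-50); print(Rt.as_matrix())
for P in ([.562,-.185,.020],[.562,-.160,.020],[.562,-.036,.02]): print(*rel(np.array(P),Rt,o))
```

```text
[ 0.56291777 -0.22487315  0.0706558 ] [ 9.06750570e-01 -6.92883607e-06  5.93870401e-04 -4.21666991e-01] [-0.70988774  0.79303093  1.45127332  0.61961931  1.55778477 -0.93668084] [0.30726338 0.09030853 0.24554281]
[[ 1.00000000e+00  3.93593894e-17 -4.69066938e-17]
 [ 6.12323400e-17 -6.42787610e-01  7.66044443e-01]
 [ 6.16297582e-33 -7.66044443e-01 -6.42787610e-01]]
[-1.  13.  63.1] [ 0.1 -0.1  0. ]
[-1.  -3.1 82.2] [ 0.1 -0.1  0. ]
[ -1.1 -83.  177.1] [ 0.1 -0.1  0. ]
```

Emit:
servo_tool(
  motion=[
    {"slide": [-1,4,20],"rot": [0,0,0]},
    {"slide": [-1,8,40],"rot": [0,0,0]},
    {"slide": [-1,13,63],"rot": [0,0,0]},
    {"slide": [-1,13,63],"rot": [0,0,0]},
    {"slide": [-1,7,70],"rot": [0,0,0]},
    {"slide": [-1,1,77],"rot": [0,0,0]},
    {"slide": [-1,-4,83],"rot": [0,0,0]},
    {"slide": [-1,-9,89],"rot": [0,0,0]},
    {"slide": [-1,-14,95],"rot": [0,0,0]},
    {"slide": [-1,-19,101],"rot": [0,0,0]},
    {"slide": [-1,-22,105],"rot": [0,0,0]},
    {"slide": [-1,-22,105],"rot": [0,0,0]},
    {"slide": [-1,-22,105],"rot": [0,0,0]},
  ],
)

```text
time_s: 18.4
tool_pos: [0.5616, -0.1307, 0.0189]
tool_rot: [0.906, -0.001, -0.0, -0.423]
force: [-0.5, -0.3, -1.0]
grip_width: 0.053
```

Run:
```python
from t import *
o=get_obs();print(o['tool_pos'],o['tool_rot'],o['force'])
c=grab('wrist'); save('w10',c['img']); r=tray(c); print(r[:3]); print(r[3].min(0),r[3].max(0))
```

```text
[ 0.56157762 -0.13066371  0.01885252] [ 9.06241674e-01 -5.42686292e-04 -3.29768847e-05 -4.22759663e-01] [-0.48557625 -0.3118046  -1.00770222]
(array([  175,    73,   327,   250, 56965], dtype=int32), array([ 0.56969717, -0.06358587]), np.float64(0.07202371152922346))
[ 0.49659251 -0.13807793] [0.64766529 0.00429398]
```

View pics/w10.png

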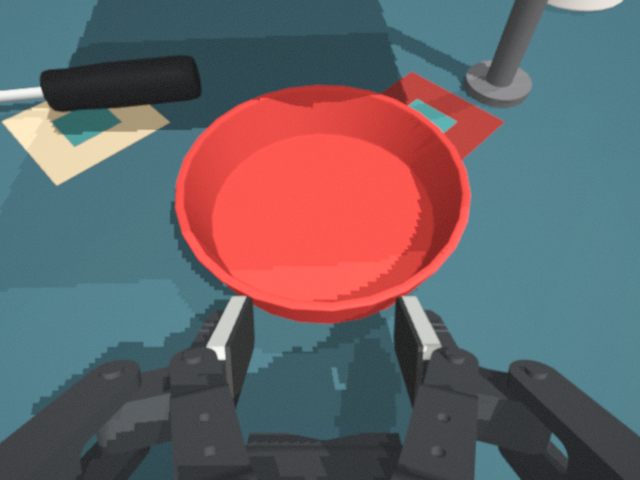

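The tray sits in the jaws' cradle, with the rim at (177..470, 86..310), the stand's post foot at (498,84) and the screwdriver's handle end at (200,77). I'll work out the remaining distance.

Run:
```python
from t import *
import pickle
c=grab('wrist')
P=plane(c,[[177,195],[470,190],[322,86],[200,130],[440,124],[255,95],[385,94]],.03)[:,:2]
x=np.linalg.lstsq(np.c_[2*P,np.ones(len(P))],(P**2).sum(1),rcond=None)[0]; print(P,x[:2],np.sqrt(x[2]+x[:2]@x[:2]))
x2=np.array([.5616,-.07]); 
f=plane(c,[[498,84]],.004)[0]; print('foot',f, 'edges',plane(c,[[465,84],[532,84]],.004)[:,:2])
for y in (3.5,4.5,5.5): print('stand from foot yaw',y,f[:2]-.112*np.array([np.cos(np.radians(y)),np.sin(np.radians(y))]))
print('handle end',plane(c,[[201,77]],.015),plane(c,[[195,100]],.003))
```

```text
[[ 0.49830756 -0.08081003]
 [ 0.62405897 -0.078202  ]
 [ 0.56016775 -0.00685867]
 [ 0.50146231 -0.04046563]
 [ 0.61768345 -0.03641149]
 [ 0.52553927 -0.01420746]
 [ 0.5928065  -0.01351969]] [ 0.56065969 -0.06908831] 0.0643763462126352
foot [0.67056236 0.03021252 0.004     ] edges [[0.64993371 0.03037292]
 [0.69173681 0.03002199]]
stand from foot yaw 3.5 [0.55877126 0.02337509]
stand from foot yaw 4.5 [0.55890762 0.0214251 ]
stand from foot yaw 5.5 [0.55907799 0.0194778 ]
handle end [[0.48793945 0.02217343 0.015     ]] [[0.48214557 0.01652169 0.003     ]]
```

Stand centre from the foot is about (0.559,0.022), with the tray at (0.561,−0.069), so it's 91 mm to go. I'm biasing 1 mm to +x because the screwdriver handle's end will be only about 8 mm from the rim.

Emit:
servo_tool(
  motion=[
    {"slide": [1,-3.9,4.6],"rot": [0,0,0]},
    {"slide": [1,-7.7,9.2],"rot": [0,0,0]},
    {"slide": [1,-12.2,14.5],"rot": [0,0,0]},
    {"slide": [1,-16.7,19.9],"rot": [0,0,0]},
    {"slide": [1,-21.2,25.3],"rot": [0,0,0]},
    {"slide": [1,-25.7,30.6],"rot": [0,0,0]},
    {"slide": [1,-30.2,36],"rot": [0,0,0]},
    {"slide": [1,-34.7,41.4],"rot": [0,0,0]},
    {"slide": [1,-39.2,46.7],"rot": [0,0,0]},
    {"slide": [1,-43.7,52.1],"rot": [0,0,0]},
    {"slide": [1,-47.6,56.7],"rot": [0,0,0]},
    {"slide": [1,-51.4,61.3],"rot": [0,0,0]},
    {"slide": [1,-54.0,64.3],"rot": [0,0,0]},
    {"slide": [1,-56.0,66.7],"rot": [0,0,0]},
    {"slide": [1,-57.2,68.1],"rot": [0,0,0]},
    {"slide": [1,-58.5,69.7],"rot": [0,0,0]},
    {"slide": [1,-58.5,69.7],"rot": [0,0,0]},
  ],
)

```text
time_s: 20.2
tool_pos: [0.5628, -0.0397, 0.0192]
tool_rot: [0.906, -0.001, 0.0, -0.423]
force: [-0.0, -0.1, -0.2]
grip_width: 0.0526
```

Run:
```python
from t import *
o=get_obs();print(o['tool_pos'],o['force'])
c=grab('wrist'); s=grab('scene'); save('w11',c['img']); 
m=np.zeros((400,800,3),np.uint8); m[:300,:400]=cv2.resize(c['img'],(400,300),interpolation=3)
m[:400,400:]=cv2.resize(s['img'][180:340,280:440],(400,400),interpolation=2); save('m11',m)
r=tray(c,(0,0,640,300)); print(r[:3],r[3].min(0),r[3].max(0))
hsv=cv2.cvtColor(c['img'],cv2.COLOR_RGB2HSV)
red=(((hsv[...,0]<7)|(hsv[...,0]>173))&(hsv[...,1]>140)&(hsv[...,2]>60)).astype(np.uint8)
for y in (100,130,160,190,220,250): 
    q=np.where(red[y])[0]; print(y,q.min() if len(q) else None,q.max() if len(q) else None)
```

```text
[ 0.56282801 -0.03972893  0.01916087] [-0.02890603 -0.132899   -0.16630761]
(array([  176,    87,   369,   213, 56170], dtype=int32), array([0.57231268, 0.01235469]), np.float64(0.07190251235763148)) [ 0.49783467 -0.03819895] [0.64801321 0.08385681]
100 255 391
130 207 438
160 184 459
190 176 468
220 178 497
250 191 543
```

View pics/m11.png

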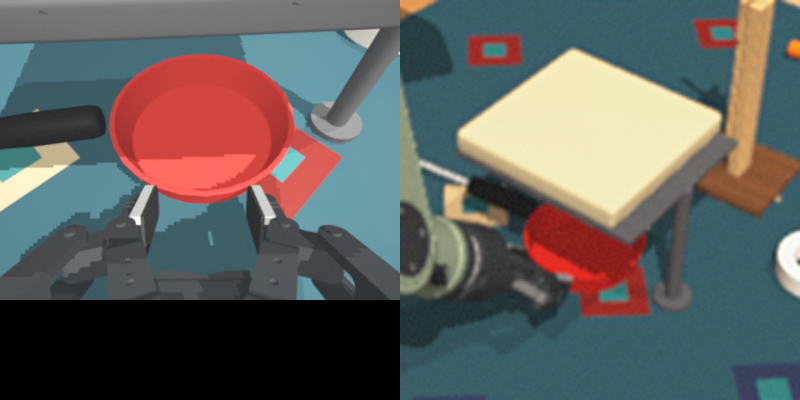

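The tray is under the block. The rim spans about (176..468) at row 190, the post foot is near (536,195), and the handle end at (168,195) is still clear of the rim.

Run:
```python
from t import *
c=grab('wrist')
P=plane(c,[[176,195],[184,160],[207,130],[255,100],[391,100],[438,130],[459,160],[468,190]],.03)[:,:2]
x=np.linalg.lstsq(np.c_[2*P,np.ones(len(P))],(P**2).sum(1),rcond=None)[0]; print(x[:2],np.sqrt(x[2]+x[:2]@x[:2]))
img=c['img']; hsv=cv2.cvtColor(img,cv2.COLOR_RGB2HSV)
g=((hsv[...,1]<50)&(hsv[...,2]>60)).astype(np.uint8); 
for y in (185,190,195,200,205):
    q=np.where(g[y,480:620])[0]+480; print(y,q.min() if len(q) else 0,q.max() if len(q) else 0)
f=plane(c,[[536,195]],.004)[0]; print('foot',f)
a=np.radians(4.5); C=f[:2]-.112*np.array([np.cos(a),np.sin(a)]); print('stand',C,'tray-stand',x[:2]-C, 'handle end',plane(c,[[168,195]],.013))
# black handle right end column
bk=(hsv[...,2]<60); 
for y in (180,190,200,210): q=np.where(bk[y,:200])[0]; print(y,q.max() if len(q) else None)
```

```text
[0.56154863 0.02019766] 0.06350375847417256
185 495 574
190 494 577
195 494 578
200 496 579
205 499 578
foot [0.67036854 0.03160527 0.004     ]
stand [0.5587138  0.02281785] tray-stand [ 0.00283483 -0.00262019] handle end [[0.48723446 0.02445166 0.013     ]]
180 163
190 166
200 168
210 167
```

Tray − stand is about (+3,−3) mm by the wrist view and (−1.5,−4) mm by the other views. I'll nudge 3 mm more in +y, then back straight out and rise.

Emit:
servo_tool(
  motion=[
    {"slide": [0,-1,1.2],"rot": [0,0,0]},
    {"slide": [0,-1.9,2.3],"rot": [0,0,0]},
    {"slide": [0,-1.9,2.3],"rot": [0,0,0]},
    {"slide": [0,-1.9,2.3],"rot": [0,0,0]},
    {"slide": [0,4,-5],"rot": [0,0,0]},
    {"slide": [0,13,-15.5],"rot": [0,0,0]},
    {"slide": [0,29,-34.5],"rot": [0,0,0]},
    {"slide": [0,48,-57],"rot": [0,0,0]},
    {"slide": [0,67,-80],"rot": [0,0,0]},
    {"slide": [0,77,-92],"rot": [0,0,0]},
    {"slide": [0,77,-92],"rot": [0,0,0]},
    {"slide": [0,60,-105],"rot": [0,0,0]},
    {"slide": [0,40,-122],"rot": [0,0,0]},
    {"slide": [0,40,-122],"rot": [0,0,0]},
    {"slide": [0,40,-122],"rot": [0,0,0]},
  ],
)

```text
time_s: 21.85
tool_pos: [0.5628, -0.1579, 0.0685]
tool_rot: [0.906, 0.0, 0.001, -0.422]
force: [-0.1, 0.3, -0.1]
grip_width: 0.0529
```

Run:
```python
from t import *
import pickle
o=get_obs();print(o['tool_pos'],o['force'],o['time_s'],o['qvel'])
c=grab('wrist'); save('w12',c['img']); r=tray(c); print(r[0],r[3].min(0),r[3].max(0))
hsv=cv2.cvtColor(c['img'],cv2.COLOR_RGB2HSV)
red=(((hsv[...,0]<7)|(hsv[...,0]>173))&(hsv[...,1]>140)&(hsv[...,2]>60)).astype(np.uint8)
for y in range(r[0][1],r[0][1]+r[0][3],10): q=np.where(red[y])[0]; print(y,q.min(),q.max(), plane(c,[[q.min(),y],[q.max(),y]],.03)[:,:2].round(4).tolist())
# bystanders / paddle: change against first pictures
d=grab('side'); s=grab('scene')
d0=pickle.load(open('side0.pkl','rb')); s0=pickle.load(open('scene0.pkl','rb'))
def cm(k,box,f):
    x0,y0,x1,y1=box; h=cv2.cvtColor(k['img'],cv2.COLOR_RGB2HSV)[y0:y1,x0:x1].astype(int); q=np.argwhere(f(h)); return (q.mean(0)[::-1]+[x0,y0]).round(1),len(q)
W=lambda h:(h[...,1]<40)&(h[...,2]>190); S=lambda h:(h[...,0]<25)&(h[...,1]>40)&(h[...,2]>110); B=lambda h:h[...,2]<50
for n,b,f in [('tape',(165,325,225,375),W),('stone',(212,242,250,272),S),('driver',(335,300,380,320),B)]: print(n,cm(d0,b,f),cm(d,b,f))
print('tape/stone scene',cm(s0,(425,265,470,305),W),cm(s,(425,265,470,305),W),cm(s0,(350,338,395,372),S),cm(s,(350,338,395,372),S))
```

```text
[ 0.56279262 -0.15792972  0.06848491] [-0.10309291  0.32963258 -0.10506533] 21.85 [-0.00342215  0.02728629  0.0171193  -0.00601964 -0.0097024  -0.00222095]
[  232    44   234   157 22787] [ 0.49764042 -0.07076732] [0.65161879 0.08612485]
44 317 328 [[0.5567, 0.0861], [0.5653, 0.0861]]
54 273 373 [[0.5229, 0.0726], [0.6, 0.0728]]
64 255 390 [[0.5102, 0.0598], [0.6119, 0.06]]
74 244 402 [[0.5033, 0.0475], [0.6197, 0.0478]]
84 237 409 [[0.4995, 0.0358], [0.6236, 0.0361]]
94 233 414 [[0.4979, 0.0246], [0.6258, 0.0249]]
104 232 414 [[0.4986, 0.0138], [0.6245, 0.0141]]
114 233 412 [[0.5005, 0.0035], [0.622, 0.0037]]
124 238 423 [[0.505, -0.0064], [0.6281, -0.0062]]
134 243 440 [[0.5094, -0.016], [0.6379, -0.0158]]
144 249 457 [[0.5142, -0.0252], [0.6474, -0.025]]
154 255 462 [[0.5189, -0.034], [0.6489, -0.0339]]
164 263 451 [[0.5246, -0.0425], [0.6406, -0.0424]]
174 278 439 [[0.5344, -0.0508], [0.6319, -0.0506]]
184 315 428 [[0.5569, -0.0587], [0.6242, -0.0586]]
194 399 417 [[0.6062, -0.0663], [0.6167, -0.0663]]
tape (array([192.7, 347.5]), 807) (array([192.8, 349.6]), 1122)
stone (array([231.1, 255.4]), 467) (array([231.5, 255.7]), 494)
driver (array([354.7, 311.1]), 438) (array([372.5, 310.2]), 19)
tape/stone scene (array([446.8, 285.5]), 624) (array([446.8, 285.5]), 626) (array([371.6, 355.2]), 678) (array([371.6, 355.3]), 680)
```

Run:
```python
from t import *
import pickle
d=grab('side'); d0=pickle.load(open('side0.pkl','rb')); w=grab('wrist'); save('side13',d['img'])
for k in (d0,d):
    g=k['img'][300:322,330:420].mean(2)
    print(g[::3,::10].astype(int)); m=g<55; q=np.argwhere(m); print(len(q), q.min(0)[::-1]+[330,300],q.max(0)[::-1]+[330,300], np.median(g))
# wrist: handle right end now
hsv=cv2.cvtColor(w['img'],cv2.COLOR_RGB2HSV); bk=(hsv[...,2]<65).astype(np.uint8); bk[220:]=0; bk[:60]=0
n,l,st,ce=cv2.connectedComponentsWithStats(bk)
for i in range(1,n):
    if st[i,4]>200: e=[st[i,0]+st[i,2]-1,ce[i,1]]; print(st[i],e,plane(w,[e],.013).round(4))
# paddle: wood colour column in front of post in side view, peg still through it
r=d['img'][285:400:10,255:285:3].astype(int); print(r.sum(2))
```

```text
[[ 79  77  76 172 169  76  76  76  74]
 [ 75  74  85 132 132 160  76  75  75]
 [ 55  39  39  37  36 197 123 145 199]
 [ 51  40  40  39  34 157 124  94  84]
 [ 51  40  37  36  35 176  63  65  62]
 [ 49  38  38  52  83 107  58  69  68]
 [ 45  47  42  86  90  56  74  72  72]
 [ 46  42  45  45  87  54  73  73  72]]
723 [330 304] [415 321] 72.33333333333333
[[ 86  96  91 197 196  92  93  88  90]
 [ 85  93 105 160 157 184  91  88  88]
 [ 82  55  51  46  45 218 145 171 228]
 [ 80  58  50  49  48 183 145 111  97]
 [ 68  52  50  48  44 198  77  77  76]
 [ 64  51  47  66 101 124  69  81  77]
 [ 64  59  56 104 108  68  88  89  88]
 [ 61  57  58  57 107  69  88  87  84]]
373 [338 305] [378 321] 86.66666666666667
[  96   94  126   45 4276] [np.int32(221), np.float64(116.44410664172123)] [[0.4864 0.0193 0.013 ]]
[[481 486 479 482 488 488 494 490 490 498]
 [331 421 416 572 626 323 325 330 652 533]
 [678 661 635 647 544 457 368 247 269 274]
 [470 454 442 420 362 317 310 276 263 258]
 [472 456 422 423 375 246 291 312 186 202]
 [430 455 429 410 416 280 223 197 194 188]
 [360 478 437 412 429 227 292 200 196 192]
 [318 457 449 427 417 252 281 186 184 178]
 [297 446 459 429 411 288 247 180 175 173]
 [314 392 455 443 373 353 294 298 293 295]
 [323 354 457 446 397 373 274 269 268 274]
 [291 303 442 439 410 162 151 165 186 176]]
```

The screwdriver's pixel pattern is unchanged and only brighter, so the lighting changed, not the screwdriver. Its handle end is still at x ≈ 0.487. Handing in.

```bash
python3 -c "
from rig import *
print(sign_off()); print(get_obs()['time_s'])"
```

```text
the job is handed in; nothing more can be done
None
the job is handed in; nothing more can be done
```

The paddle hangs by its hole on the raked peg, and the red tray is under the soldering stand's block. I handed the job in at about 22 s.

- **Paddle:** I tilted it square to the peg, threaded it about 25 mm on and released it. The picture after release shows it hanging flat against the front of the post; I didn't view the paddle again after that.
- **Tray:** I pushed it in two stages, resting against both fingers: first with the tool upright, then leaned back 50° to reach under the block. The last wrist view puts its centre at about (0.562, 0.022).
- **Centring:** My estimates of the stand's centre disagree by about 4 mm: (0.559, 0.023) from the post foot and (0.563, 0.0245) from the block's top. The tray is within about 4 mm of both.
- **Bystanders:** The tape and stone are at the same scene-camera pixels as at the start. A first check on the screwdriver came out different, but that was a brightness change; its outline and handle end have not moved. The tray's rim clears the handle by an estimated 8–10 mm.
- **Contact:** The highest force I read was 6.7 N, while gripping the paddle, and I saw no contact with the stand. The gripper ended clear of everything, reading about 0.3 N.

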